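# Fingertip-roll the pill box's day pointer to the yellow clip

### The job

On the lavender weekly pill box, roll the ribbed edge thumbwheel until the red day pointer stands beside the yellow day clip, within the clip's width, then let go. Leave the mint-green pill box's pointer as it is.

Things in the scene. Friction and masses are not known exactly. Their poses are not given: they have to be found in the camera images.
- lavender_box: Lavender weekly pill box, fixed to the tiles: 206 mm long (y axis), 54 mm wide (x), z up; origin at its underside's middle. Seven lids and a pointer track fill the -y part, 34 to 36 mm high; the block at the +y end (56 mm long, 47 mm high) houses the thumbwheel.
- lavender_wheel_top (a point): Top of the lavender box's thumbwheel at rest, 59 mm above the tiles (fixed to the box, axes as the box's; does not dip or turn). Grey wheel with dark ribs, radius 26 mm, 14 mm wide, axle along x; 12 mm shows above its block. It is sprung: yields from 2 N, 0.5 N more per mm, up to 6 mm. Press about 3 mm and drag along y; one drag does about 30 mm, 15 mm each side of the top.
- lavender_wheel (a joint): Turn of that wheel, rad, 0 with the pointer at mid-track, stops at +-1.75. Grows as its top is dragged towards the box's +y. It turns by friction (rim drag 0.5 N) and stays where left. The pointer moves 39 mm per rad, the same way as the fingertip: 1.5 mm per mm of drag.
- lavender_pointer_mark (a point): Middle of the top of the lavender box's red pointer, 6 mm wide along y, 12 mm across, 35 mm above the tiles, in the dark track under a clear cover along the box's +x edge. Axes as the box's. Only the wheel moves it. It starts well to the -y side of the clip.
- day_clip: Yellow clip fixed on the lavender box's lids beside the pointer's track: 24 mm wide along the box's y, 12 mm across, 8 mm high; origin at the middle of its underside, 34 mm above the tiles, axes as the box's. It marks the day wanted.
- mint_pointer_mark (a point): Red pointer of the mint-green pill box, a bystander of the same build with no clip. Axes as that box's; the pointer stands at mid-track, and the top of that box's wheel lies 103 mm from it towards +y, 20 mm towards -x and 24 mm higher. Must stay where it is.

How it is judged:
By the outcome, as a careful person would: the job done as asked, in the order asked, and still so for the second after the job is handed in, with the robot touching nothing.
It also fails if it takes over 40 s, if anything falls off the work surface, if the arm or the gripper's body presses on something with over 40 N, if the wrist force passes 120 N, or if a joint passes its speed limit or range.

### The arm

A 6-joint arm with a two-finger parallel gripper is mounted at the origin on the work surface. World frame = base frame: x ahead of the robot, y to its left, z up, the work surface at z = 0. Lengths are in m, angles in rad, forces in N, time in s.
With the tool pointing down it reaches from about 0.25 to 0.775 m from the base axis. Payload 8.9 kg.
Tool frame: the origin (TCP) lies midway between the tips of the shut fingers; the grasp point (between the pads) lies 19 mm behind it; z points along the fingers, y is the line along which they close (so a half turn about z gives the same grasp; the last joint's range is limited). The gripper opens to 85 mm and grips with 20 to 120 N. Pads are 22 mm wide; open, the fingers measure 114 mm over their backs; the gripper's body (76 mm by 85 mm) begins 54 mm behind the grasp point. The pads swing forward as they close: fully open they stand 13 mm farther back than shut.
Start: joints at [-1.329, 0.291, -0.153, 1.127, 0, 1.431], TCP at [0.195, -0.487, 0.231] pointing down, gripper open.
Joint ranges: [-2.52, 2.52], [-0.91, 1.74], [-1.3, 1.37], [-1.96, 2.02], [-1.52, 1.47], [-3.14, 3.14]. Speed limits (rad/s): [2.22, 2.22, 2.79, 3.14, 3.14, 3.14].

### API

Orientations are given as a unit quaternion [x, y, z, w].
In Python, from plant import get_obs, vision, arm, nets gives the robot as it stands.
- The arm moves only by the tool apply_moves, never from a script. Its argument "series" is a list of rows, each a list of 3 entries, a list of its own where there are three numbers: the shift along the tool's x, y, z scaled (see below), then the turn, a rotation vector about the tool's x, y, z scaled (see below), then the opening in per cent of the stroke, from 0 (shut) to 100 (fully open). A call has 1 to 12 rows; each row shifts and turns the commanded pose from where the row before left it, along the tool's axes as they then stand; what a row does not reach is not made up. The controller multiplies each number of a shift by 0.05 m and each number of a turn by 6 degrees. A row lasts 1/10 s, in which the tool goes at most 50 mm and 8.59 degrees, less where a joint would pass 70% of its speed; a pose out of reach is approached as far as the arm can. A call with a number of a shift or a turn outside -1 to 1 is refused whole. A call with a gripper value outside its range is refused whole. The fingers move at their own pace and stop on an object; "force" is the grip in N (left out, the last holds). Time passes only in rows, so rows that do not move let the fingers close. It gives the time, the measured TCP pose, the force, the opening and the grip force at its end, in the units of the state.
- get_obs(): the state, without advancing time (a new reading comes with each control period).
- vision.grab_frame(name): name is "scene" or "top" or "wrist"; returns a dict with "image" (420x560x3 uint8, blue, green, red), "depth" (420x560 float32, m along the optical axis (not along the pixel's ray), 0 where there is no reading), "K" (3x3 intrinsics, pixels), "cam_to_world" (4x4, takes a point from camera to world coordinates); the wrist camera has in their place "mount" (4x4, takes a point from camera to tool coordinates, whose origin is the TCP and whose axes are the flange's). Camera axes: x right, y down, z forward; pixel columns grow to the right and rows downward; lengths in m; the calibration is good to about 2 mm. A picture is of the moment at which its call begins: read the wrist's pose just before it.
- arm.finish_job(): hands the job in; it is judged then, once.
Trained networks look in the newest picture that a camera, given by its name, has taken for a name from the list of things; names that differ only in an ending like _2 or _b are one class to them, and where a whole thing is asked for, a point or a joint stands for the part that bears it (a point fixed in the world has none). Each returns a list of dicts, best first, with "p" (0 to 1); they miss things now and then, are a little off and sometimes report something else, mostly with a low value. They report only what shows in the picture. A call takes as long as a camera call.
- nets.boxes_of(label, camera): "extent" ([left, top, right, bottom] in pixels, round what is visible of it).
The state is a dict: "t": time; "joint_pos": joint angles; "dq": joint speeds; "joint_torque": joint torques, N m; "tool_pos": TCP position; "eef_rot": TCP orientation; "contact_force": force on the tool from outside, world axes, zero at the start; "moment": the same for the moment, N m; "grip_width": opening from 0.0 (shut) to 1.0 (fully open); "gripper_force": force on a finger pad.
Only numpy, scipy, OpenCV 4.12 (cv2) and the standard library are available. Lean on these libraries where they do the work, as an engineer would, in place of code of your own. Each camera call takes 0.05 s, during which the arm holds its last target. There are 200 camera calls.

## Working session

There is one attempt and no reset: what is moved stays moved. The work goes in short steps, Python scripts to look and compute and a tool call to move; the robot and the scene stay as the last step left them, time stands still between calls to the robot, and variables do not carry over. Pictures are saved under pics/ and viewed, at most 10 in all, crops included, and the job is handed in when it is done.

Besides the shell and the picture viewer there is one more tool, called after "Request:" as name(argument=value, ...), one argument or row to a line, values as JSON. apply_moves: Moves the arm, as the interface text tells. Shifts and turns lie within -1 to 1; 1 stands for 0.05 m of shift or 6 degrees of turn. Its arguments: {"type":"object","properties":{"series":{"type":"array"},"force":{"type":"number"}},"required":["series"]}

```bash
mkdir -p pics; cat > h.py <<'E'
import numpy as np, cv2
from plant import get_obs, vision, arm, nets
def pts(f):
    d=f["depth"].astype(float);K=f["K"];v,u=np.mgrid[0:d.shape[0],0:d.shape[1]]
    P=np.stack([(u-K[0,2])/K[0,0]*d,(v-K[1,2])/K[1,1]*d,d],-1)
    T=np.array(f["cam_to_world"]);return P@T[:3,:3].T+T[:3,3]
E
python3 - <<'E'
from h import *
for c in ("top","scene"):
    f=vision.grab_frame(c);cv2.imwrite(f"pics/{c}0.png",f["image"]);np.savez(f"{c}0.npz",**f)
    P=pts(f)
    for n in ["lavender_box","lavender_wheel","lavender_pointer_mark","day_clip","mint_pointer_mark"]:
        for r in nets.boxes_of(n,c)[:3]:
            e=r["extent"];u,v=int((e[0]+e[2])/2),int((e[1]+e[3])/2)
            print(c,n,round(r["p"],2),np.round(e),P[v,u].round(3))
o=get_obs();print(o["t"],o["tool_pos"],o["eef_rot"],o["grip_width"])
E
```

```text
top lavender_box 0.63 [212. 262. 358. 312.] [ 0.464 -0.022  0.034]
top lavender_wheel 0.53 [220. 282. 248. 296.] [0.459 0.051 0.057]
scene lavender_box 0.81 [164. 138. 285. 278.] [ 0.472 -0.037  0.034]
scene lavender_wheel 0.67 [246. 140. 270. 167.] [0.462 0.047 0.057]
scene lavender_pointer_mark 0.42 [208. 205. 225. 228.] [ 0.475 -0.055  0.039]
scene mint_pointer_mark 0.4 [310. 352. 321. 358.] [ 0.681 -0.124  0.035]
scene mint_pointer_mark 0.24 [209. 206. 224. 224.] [ 0.474 -0.054  0.041]
0.6 [ 0.19511657 -0.48736771  0.23129136] [ 9.81930038e-01  1.89244288e-01  5.20390102e-06 -2.39032207e-05] 0.9991557393895454
```

View pics/top0.png

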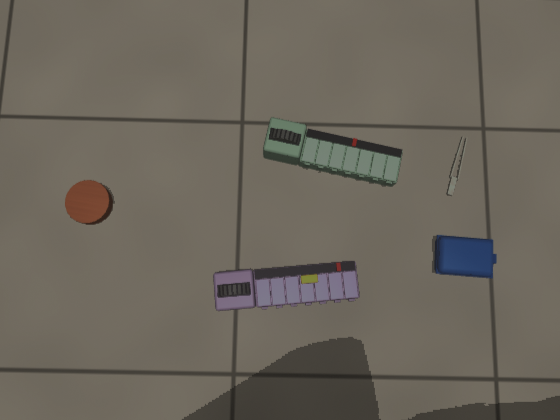

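The top view shows the lavender box with its wheel at (234,290), the yellow clip at (309,279) and the red pointer at (339,267). The mint box stands well apart, above it.

```bash
cat >> h.py <<'E'
def seg(f,roi=None):
    h=cv2.cvtColor(f["image"],cv2.COLOR_BGR2HSV).astype(int);H,S,V=h[...,0],h[...,1],h[...,2]
    return dict(red=((H<8)|(H>172))&(S>130)&(V>60),yel=(H>22)&(H<35)&(S>130)&(V>60))
E
python3 - <<'E'
from h import *
for c in ("top","scene"):
    f=dict(np.load(f"{c}0.npz"));P=pts(f);m=seg(f)
    near=(abs(P[...,0]-.465)<.06)&(abs(P[...,1]+.03)<.15)
    s=near&(P[...,2]>.028)
    q=P[s&(P[...,2]<.052)]
    rect=cv2.minAreaRect(q[:,:2].astype(np.float32)*1000);print(c,"box",rect)
    bp=cv2.boxPoints(rect); e=bp-np.roll(bp,1,0);i=np.argmax(np.hypot(*e.T));d=e[i]/np.hypot(*e[i]);d*=np.sign(d[1])
    n=np.array([d[1],-d[0]]);ctr=np.array(rect[0]);print("yaw",np.degrees(np.arctan2(-d[0],d[1])),"corners",bp.round(1).tolist())
    for k in ("red","yel"):
        r=P[m[k]&near];xy=np.median(r,0);ext=(r[:,:2]*1000-ctr)@d
        print(k,len(r),xy.round(4),"along",ext.min().round(1),ext.max().round(1),"across",np.median((r[:,:2]*1000-ctr)@n).round(1))
    w=P[near&(P[...,2]>.052)];print("wheel",len(w),w.mean(0).round(4),w.min(0).round(3),w.max(0).round(3), ((w[:,:2]*1000-ctr)@d).mean())
E
```

```text
top box ((463.41595458984375, -23.888893127441406), (57.3559684753418, 205.4679718017578), 6.28167724609375)
yaw 6.281675 corners [[423.70001220703125, 75.0999984741211], [446.20001220703125, -129.10000610351562], [503.20001220703125, -122.9000015258789], [480.70001220703125, 81.4000015258789]]
red 34 [ 0.4939 -0.0972  0.0343] along -79.4 -73.3 across 22.2
yel 116 [ 0.4754 -0.0545  0.0415] along -43.0 30.3 across 8.2
wheel 1161 [0.4383 0.0131 0.6393] [0.433 0.003 0.052] [0.464 0.069 0.793] 39.545566184299076
scene box ((462.38458251953125, -23.832542419433594), (58.42121887207031, 205.75350952148438), 6.224189281463623)
yaw 6.224193 corners [[422.20001220703125, 75.30000305175781], [444.5, -129.3000030517578], [502.6000061035156, -122.9000015258789], [480.29998779296875, 81.5999984741211]]
red 61 [ 0.4928 -0.0974  0.0337] along -79.5 -70.2 across 22.1
yel 125 [ 0.4748 -0.0564  0.0409] along -44.2 -21.6 across 9.0
wheel 215 [0.4569 0.0487 0.056 ] [0.447 0.032 0.052] [0.465 0.067 0.06 ] 72.72052104188893
```

Request:
apply_moves(
  series=[
    [[0, 0, 0], [0, 0, 1], 0],
    [[0, 0, 0], [0, 0, 1], 0],
    [[0, 0, 0], [0, 0, 0.6], 0],
    [[0.353, -0.549, 0], [0, 0, 0], 0],
    [[0.353, -0.549, 0], [0, 0, 0], 0],
    [[0.353, -0.549, 0], [0, 0, 0], 0],
    [[0.353, -0.549, 0], [0, 0, 0], 0],
    [[0.353, -0.549, 0], [0, 0, 0], 0],
    [[0.353, -0.549, 0], [0, 0, 0], 0],
    [[0.353, -0.549, 0], [0, 0, 0], 0],
    [[0.353, -0.549, 0], [0, 0, 0], 0],
    [[0.353, -0.549, 0], [0, 0, 0], 0],
  ],
  force=20,
)

```text
t: 1.8
tool_pos: [0.3267, -0.2234, 0.2315]
eef_rot: [0.999, 0.054, 0.0, 0.0]
contact_force: [0.5, -0.1, 0.6]
grip_width: -0.004
gripper_force: 0.0
```

Request:
apply_moves(
  series=[
    [[0.353, -0.549, 0], [0, 0, 0], 0],
    [[0.353, -0.549, 0], [0, 0, 0], 0],
    [[0.353, -0.549, 0], [0, 0, 0], 0],
    [[0.353, -0.549, 0], [0, 0, 0], 0],
    [[0.353, -0.549, 0], [0, 0, 0], 0],
    [[0.353, -0.549, 0], [0, 0, 0], 0],
    [[0.353, -0.549, 0], [0, 0, 0], 0],
    [[0.353, -0.549, 0], [0, 0, 0], 0],
    [[0.353, -0.549, 0], [0, 0, 0], 0],
    [[0, 0, 0], [0, 0, 0], 0],
    [[0, 0, 0], [0, 0, 0], 0],
  ],
)

```text
t: 2.9
tool_pos: [0.4574, 0.0386, 0.2312]
eef_rot: [0.998, 0.055, -0.0, 0.0]
contact_force: [0.3, -0.6, 0.1]
grip_width: -0.0
gripper_force: 0.0
```

```bash
cat >> h.py <<'E'
from scipy.spatial.transform import Rotation as R
def wrist():
    o=get_obs();f=vision.grab_frame("wrist");T=np.eye(4);T[:3,:3]=R.from_quat(o["eef_rot"]).as_matrix();T[:3,3]=o["tool_pos"]
    f["cam_to_world"]=T@np.array(f["mount"]);return f
E
python3 - <<'E'
from h import *
f=wrist();cv2.imwrite("pics/w1.png",f["image"]);P=pts(f)
s=(P[...,2]>.053)&(P[...,2]<.065)&(f["depth"]>.05)&(abs(P[...,0]-.457)<.04)&(abs(P[...,1]-.05)<.05)
w=P[s]
if len(w):print(len(w),w.mean(0),w.min(0),w.max(0),cv2.minAreaRect((w[:,:2]*1000).astype(np.float32)))
E
```

```text
557 [0.45895049 0.05056643 0.05718675] [0.45011402 0.03305751 0.0530174 ] [0.46693286 0.06869228 0.06119187] ((458.55322265625, 50.9971809387207), (14.0892972946167, 34.65469741821289), 6.8175153732299805)
```

View pics/w1.png

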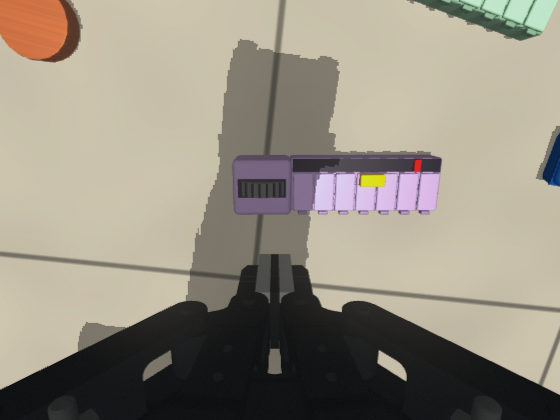

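The wrist picture shows the wheel at (262,189), with the clip at (372,181) and the pointer at (418,166). The wheel measures (0.458, 0.051), so my position fits.

Request:
apply_moves(
  series=[
    [[0.02, 0, 0.8], [0, 0, 0], 0],
    [[0, 0, 0.8], [0, 0, 0], 0],
    [[0, 0, 0.8], [0, 0, 0], 0],
    [[0, 0, 0.7], [0, 0, 0], 0],
    [[0, 0, 0.2], [0, 0, 0], 0],
    [[0, 0, 0.08], [0, 0, 0], 0],
    [[0, 0, 0.04], [0, 0, 0], 0],
    [[0, 0, 0], [0, 0, 0], 0],
    [[0, 0, 0], [0, 0, 0], 0],
  ],
)

```text
t: 3.85
tool_pos: [0.4594, 0.0382, 0.0615]
eef_rot: [0.999, 0.054, 0.001, 0.0]
contact_force: [0.3, 0.9, 0.8]
grip_width: -0.003
gripper_force: 0.0
```

Request:
apply_moves(
  series=[
    [[0, 0, 0.04], [0, 0, 0], 0],
    [[0, 0, 0.04], [0, 0, 0], 0],
    [[0, 0, 0.02], [0, 0, 0], 0],
    [[0, 0, 0], [0, 0, 0], 0],
    [[0, 0, 0], [0, 0, 0], 0],
  ],
)

```text
t: 4.35
tool_pos: [0.4589, 0.0383, 0.0555]
eef_rot: [0.999, 0.054, 0.0, 0.0]
contact_force: [1.9, -0.7, 2.8]
grip_width: 0.0
gripper_force: 1.6
```

Request:
apply_moves(
  series=[
    [[0, -0.04, 0], [0, 0, 0], 0],
    [[0, -0.04, 0], [0, 0, 0], 0],
    [[0, -0.04, 0], [0, 0, 0], 0],
    [[0, -0.04, 0], [0, 0, 0], 0],
    [[0, -0.04, 0], [0, 0, 0], 0],
    [[0, -0.04, 0], [0, 0, 0], 0],
    [[0, -0.04, 0], [0, 0, 0], 0],
    [[0, -0.04, 0], [0, 0, 0], 0],
    [[0, -0.04, 0], [0, 0, 0], 0],
    [[0, -0.04, 0], [0, 0, 0], 0],
    [[0, -0.04, 0], [0, 0, 0], 0],
    [[0, 0, 0], [0, 0, 0], 0],
  ],
)

```text
t: 5.55
tool_pos: [0.4559, 0.0606, 0.0553]
eef_rot: [0.999, 0.054, -0.0, -0.0]
contact_force: [3.2, 0.8, 3.0]
grip_width: 0.002
gripper_force: 1.9
```

```bash
cat >> h.py <<'E'
def check():
    d=np.array([-.109,.994]);c=np.array([.463,-.0239])
    for k,f in (("top",vision.grab_frame("top")),("scene",vision.grab_frame("scene")),("wrist",wrist())):
        P=pts(f);m=seg(f);near=(abs(P[...,0]-.465)<.06)&(abs(P[...,1]+.03)<.15)&(P[...,2]<.05)&(P[...,2]>.025)
        for n in ("red","yel"):
            r=P[m[n]&near]
            if len(r): a=((r[:,:2]-c)@d)*1000;print(k,n,len(r),np.percentile(a,[3,50,97]).round(1))
        cv2.imwrite(f"pics/{k}_{get_obs()['t']:.2f}.png",f["image"])
    print(get_obs()["t"])
E
python3 -c "from h import *;check()"
```

```text
top red 31 [-45.2 -42.9 -40.3]
top yel 116 [-42.4 -31.9 -21.8]
scene red 55 [-45.8 -42.3 -38. ]
scene yel 127 [-43.2 -33.1 -22.4]
wrist red 349 [-45.6 -42.  -39. ]
wrist yel 1422 [-42.  -29.7 -19.7]
5.7
```

Request:
apply_moves(
  series=[
    [[0, 0, -0.2], [0, 0, 0], 0],
    [[0.02, 0.24, 0], [0, 0, 0], 0],
    [[0, 0, 0], [0, 0, 0], 0],
    [[0, 0, 0.1], [0, 0, 0], 0],
    [[0, 0, 0.06], [0, 0, 0], 0],
    [[0, 0, 0.04], [0, 0, 0], 0],
    [[0, 0, 0], [0, 0, 0], 0],
    [[0, -0.035, 0], [0, 0, 0], 0],
    [[0, -0.035, 0], [0, 0, 0], 0],
    [[0, -0.035, 0], [0, 0, 0], 0],
    [[0, -0.035, 0], [0, 0, 0], 0],
    [[0, 0, 0], [0, 0, 0], 0],
  ],
)

```text
t: 6.9
tool_pos: [0.4574, 0.0557, 0.0553]
eef_rot: [0.999, 0.054, -0.0, -0.0]
contact_force: [-2.2, 0.2, 4.0]
grip_width: 0.004
gripper_force: 1.9
```

Request:
apply_moves(
  series=[
    [[0, 0, -0.2], [0, 0, 0], 0],
    [[0, 0, -0.8], [0, 0, 0], 0],
    [[0, 0, -0.8], [0, 0, 0], 0],
    [[0, 0, -0.8], [0, 0, 0], 0],
    [[0, 0, 0], [0, 0, 0], 0],
    [[0, 0, 0], [0, 0, 0], 0],
  ],
)

```text
t: 7.5
tool_pos: [0.4582, 0.0554, 0.1865]
eef_rot: [0.999, 0.054, 0.001, 0.0]
contact_force: [0.9, 0.1, -0.5]
grip_width: -0.003
gripper_force: 0.0
```

```bash
python3 -c "from h import *;check()"; ls pics
```

```text
top red 33 [-34.  -31.2 -28.5]
top yel 116 [-42.4 -31.8 -21.8]
scene red 59 [-34.2 -31.1 -25.1]
scene yel 125 [-43.2 -32.9 -22.7]
wrist red 132 [-33.7 -30.3 -27.7]
wrist yel 384 [-42.1 -31.1 -20.7]
7.65
scene0.png
scene_5.70.png
scene_7.65.png
top0.png
top_5.70.png
top_7.65.png
w1.png
wrist_5.70.png
wrist_7.65.png
```

The pointer is centred within about 1 mm of the clip's middle in all three cameras, and the arm is clear of the box.

```bash
python3 -c "from h import *;print(arm.finish_job())"
```

```text
the job is handed in; nothing more can be done
None
```

The lavender box's red pointer now stands beside the yellow clip, within about 2 mm of its middle by all three cameras; the arm let go and stayed clear of the mint box, and the job was handed in at about 7.7 s.

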